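# Feel for the lane with room and restock it from the chute

## Robot

A 6-joint arm with a two-finger parallel gripper is mounted at the origin on the work surface. World frame = base frame: x ahead of the robot, y to its left, z up, the work surface at z = 0. Lengths are in m, angles in rad, forces in N, time in s.
With the tool pointing down it reaches from about 0.375 to 0.975 m from the base axis. Payload 3.8 kg.
Tool frame: the origin (TCP) lies midway between the tips of the shut fingers; the grasp point (between the pads) lies 19 mm behind it; z points along the fingers, y is the line along which they close (so a half turn about z gives the same grasp; the last joint's range is limited). The gripper opens to 85 mm and grips with 20 to 120 N. Pads are 22 mm wide; open, the fingers measure 114 mm over their backs; the gripper's body (76 mm by 85 mm) begins 54 mm behind the grasp point. The pads swing forward as they close: fully open they stand 13 mm farther back than shut.
Start: joints at [-1.296, 0.264, 1.604, -0, 1.274, -0.037], TCP at [0.207, -0.642, 0.191] pointing down, gripper open.
Joint ranges: [-2.63, 2.63], [-0.94, 2.18], [0.31, 2.57], [-1.31, 4.45], [0, 2.66], [-2.55, 2.55]. Speed limits (rad/s): [2.57, 2.57, 3.14, 3.14, 3.14, 3.14].

## Interface

Orientations are given as a rotation vector (axis times angle).
In Python, from workcell import bot gives the robot as it stands.
- The arm moves only by the tool step_arm, never from a script. Its argument "motion" is a list of rows, each a list of 5 numbers: the finger opening in cm, from 0 to 8.54, then the shift along the tool's x, y, z in cm, then the turn about the tool's z in degrees. In form: [[claw, dx, dy, dz, twist], ...]. A call has 1 to 20 rows; each row is the pose to reach, as a shift and turn from the pose commanded when the call began, along the tool's axes at that moment; what a row does not reach only later rows make up. A row lasts 1/10 s, in which the tool goes at most 50 mm and 8.59 degrees, less where a joint would pass 70% of its speed; a pose out of reach is approached as far as the arm can. A call with a gripper value outside its range is refused whole. The fingers move at their own pace and stop on an object; "force" is the grip in N (left out, the last holds). Time passes only in rows, so rows that repeat a pose let the fingers close. It gives the time, the measured TCP pose, the force, the opening and the grip force at its end, in the units of the state.
- bot.read_state(): the state, without advancing time (a new reading comes with each control period).
- bot.read_camera(name): name is "scene" or "side" or "wrist"; returns (picture, depth): 384x512x3 uint8, red, green, blue; 384x512 float32, m along the optical axis (not along the pixel's ray), 0 where there is no reading.
- bot.calibration(name): a dict with "mtx" (3x3 intrinsics, pixels), "origin" and "orientation" of the camera in the world; the wrist camera has in their place "T_tool_cam" (4x4, takes a point from camera to tool coordinates, whose origin is the TCP and whose axes are the flange's). Camera axes: x right, y up, looking along -z (the intrinsics and any distortion apply to the point x, -y, -z); pixel columns grow to the right and rows downward; lengths in m; the calibration is good to about 2 mm. The wrist camera is an equidistant fisheye: a pixel r from the principal point sees the ray r / f radians off the axis. A picture is of the moment at which its call begins: read the wrist's pose just before it. calibration takes no time and is no camera call.
- bot.finish_job(): hands the job in; it is judged then, once.
The state is a dict: "time": time; "q": joint angles; "joint_vel": joint speeds; "joint_torque": joint torques, N m; "tool_pos": TCP position; "tcp_rot": TCP orientation; "wrist_force": force on the tool from outside, world axes, zero at the start; "torque": the same for the moment, N m; "width": opening from 0.0 (shut) to 1.0 (fully open); "grip_force": force on a finger pad.
Only numpy, scipy, OpenCV 4.12 (cv2) and the standard library are available. Lean on these libraries where they do the work, as an engineer would, in place of code of your own. Each camera call takes 0.05 s, during which the arm holds its last target. There are 200 camera calls.

## Task

Two lanes of the low covered rack are full and one has room for one more tin, but the cover hides which: press gently on the tins in the lane mouths and feel which row comes up solid within about a centimetre and which slides on. Then draw the bottom tin out of the stack chute, leaving the two above it in the chute, lay it lengthwise in front of the lane with room and gently push it in until you feel the whole row come up against its stop, so that the new tin is fully home. Never lean hard on a row (well under 25 N), leave every other tin in its own place, and do not shift the other things on the counter.

Things in the scene. Friction and masses are not known exactly. Their poses are not given: they have to be found in the camera images.
- rack: low covered rack of three lanes side by side, fixed; origin on the counter at the middle of the mouth line, x into the lanes. Floor 4 mm thick, also reaching 120 mm out in front of the mouths as a flat apron. Dividers 8 mm thick, 22 mm high, from x = -6 mm inwards. Roof from x = 22 mm to the end wall at 200 mm, its underside 26 mm and top 30 mm above the counter
- lane_a (a point): mouth of the left-hand lane (+y of the rack): point on the lane floor (4 mm above the counter), mid-width, on the rack's mouth line; x points into the lane, z up. Lane 54 mm wide, 62 mm from lane to lane. Rows end on sprung buffers hidden under the roof (about 2 N per mm); a press of 5 to 10 N is plain and safe
- lane_b (a point): mouth of the middle lane: point on the lane floor (4 mm above the counter), mid-width, on the rack's mouth line; x points into the lane, z up. In the two full lanes a row gives up to 12 mm, then comes up solid. In the lane with room its tin slides on easily (under 2 N) by about 100 mm
- lane_c (a point): mouth of the right-hand lane (-y of the rack): point on the lane floor (4 mm above the counter), mid-width, on the rack's mouth line; x points into the lane, z up. In the lane with room, a second tin pushed home behind the first ends with its near end about level with the mouth (4 mm short to 10 mm inside)
- tin_a: flat closed tin, white with purple lid, 90 mm long (its x), 46 mm wide (its y), 16 mm high, about 80 g; origin at the centre of its underside; stands in the left-hand lane (+y of the rack), lengthwise, near end sticking about 10 mm out of the mouth
- tin_b: flat closed tin, white with purple lid, 90 mm long (its x), 46 mm wide (its y), 16 mm high, about 80 g; origin at the centre of its underside; stands in the middle lane, lengthwise, near end sticking about 10 mm out of the mouth
- tin_c: flat closed tin, white with purple lid, 90 mm long (its x), 46 mm wide (its y), 16 mm high, about 80 g; origin at the centre of its underside; stands in the right-hand lane (-y of the rack), lengthwise, near end sticking about 10 mm out of the mouth
- chute: fixed open-topped chute with three tins stacked flat:, clear sides, inside 94 mm (x) by 50 mm (y), walls 3 mm, 56 mm high; floor 4 mm thick, thin foot 90 mm wide at the rear half; origin on the counter under the shaft's centre. Its front faces its -x; below the front wall (lower edge 24 mm above the counter, outer face at x = -50 mm) is a gap for one tin
- tin_bottom: flat closed tin, white with purple lid, 90 mm long (its x), 46 mm wide (its y), 16 mm high, about 80 g; origin at the centre of its underside; lowest in the chute, lengthwise along the chute's x, sticking about 33 mm out of the front gap, its underside 4 mm above the counter
- tin_middle: flat closed tin, white with purple lid, 90 mm long (its x), 46 mm wide (its y), 16 mm high, about 80 g; origin at the centre of its underside; lies on the bottom tin inside the shaft; drops to the floor when that is drawn out
- tin_top: flat closed tin, white with purple lid, 90 mm long (its x), 46 mm wide (its y), 16 mm high, about 80 g; origin at the centre of its underside; uppermost in the chute
- amber_bottle: small amber glass bottle with black cap, 40 mm across, 85 mm tall; bystander
- marker: red marker pen lying down, 15 mm thick, 125 mm long along its x; bystander
- jar_purple: white jar with purple lid, 70 mm across, 85 mm tall; bystander
- jar_green: white jar with green lid, 60 mm across, 70 mm tall; bystander
- spatula: spatula lying flat, handle to its -x, 190 mm long; bystander
- dish: small white ceramic bowl, 90 mm across, 35 mm tall; bystander
Not all that is in view belongs to the job. Leave any yellow look-alike of the tin_b alone. What is shaped like the tin_a but turquoise is not meant.

How it is judged:
By the outcome, as a careful person would: the job done as asked, in the order asked, and still so for the second after the job is handed in, with the robot touching nothing.
It also fails if it takes over 72 s, if anything falls off the work surface, if the arm or the gripper's body presses on something with over 40 N, if the wrist force passes 120 N, or if a joint passes its speed limit or range.

## Working session

There is one attempt and no reset: what is moved stays moved. The work goes in short steps, Python scripts to look and compute and a tool call to move; the robot and the scene stay as the last step left them, time stands still between calls to the robot, and variables do not carry over. Pictures are saved under pics/ and viewed, at most 10 in all, crops included, and the job is handed in when it is done.

Besides the shell and the picture viewer there is one more tool, called after "Call:" as name([rows], argument=value, ...), one row to a line, values as JSON. step_arm: Moves the arm, as the interface text tells. Its arguments: {"type":"object","properties":{"motion":{"type":"array","items":{"type":"array","items":{"type":"number"}}},"force":{"type":"number"}},"required":["motion"]}

```bash
mkdir -p pics; ls; cat > h.py <<'E'
import numpy as np, cv2
from workcell import bot
from scipy.spatial.transform import Rotation as R
def rotm(o):
    o=np.array(o,float)
    return o if o.shape==(3,3) else R.from_rotvec(o).as_matrix()
def cloud(name):
    im,d=bot.read_camera(name); c=bot.calibration(name); K=np.array(c['mtx'])
    v,u=np.mgrid[:384,:512]
    P=np.stack([(u-K[0,2])/K[0,0]*d,-(v-K[1,2])/K[1,1]*d,-d],-1)
    W=P@rotm(c['orientation']).T+np.array(c['origin'])
    W[d==0]=np.nan
    return im,d,W
E
python3 - <<'E'
from h import *
for n in('scene','side'):
    im,d,W=cloud(n); np.savez(''+n,im=im,d=d,W=W); cv2.imwrite(f'pics/{n}.png',im[...,::-1]); print(bot.calibration(n))
print(bot.calibration('wrist'));print(bot.read_state())
E
```

```text
pics
{'mtx': array([[494.96188737,   0.        , 250.20812702],
       [  0.        , 494.96188737, 200.83809122],
       [  0.        ,   0.        ,   1.        ]]), 'origin': array([ 1.09759008, -0.6561315 ,  1.06206709]), 'orientation': array([0.67942548, 0.2311725 , 0.67842527])}
{'mtx': array([[495.06576551,   0.        , 262.32282367],
       [  0.        , 495.06576551, 190.13211684],
       [  0.        ,   0.        ,   1.        ]]), 'origin': array([ 0.27759076, -1.08406448,  0.79348818]), 'orientation': array([ 0.97848646, -0.13134014, -0.20686793])}
{'mtx': array([[297.31863964,   0.        , 258.73708197],
       [  0.        , 297.31863964, 191.60888838],
       [  0.        ,   0.        ,   1.        ]]), 'T_tool_cam': array([[ 1.03981987e-03,  9.59099313e-01,  2.83067882e-01,
         7.23862370e-02],
       [ 9.99998299e-01, -1.42857253e-03,  1.16694564e-03,
         3.24060678e-04],
       [ 1.52359977e-03,  2.83066187e-01, -9.59099167e-01,
        -1.82105271e-01],
       [ 0.00000000e+00,  0.00000000e+00,  0.00000000e+00,
         1.00000000e+00]])}
{'time': 0.1, 'q': array([-1.29587652e+00,  2.64691474e-01,  1.60523958e+00,  1.56697259e-05,
        1.27370076e+00, -3.69139340e-02]), 'joint_vel': array([-0.00076658, -0.0004697 , -0.00327787,  0.00034523,  0.00267615,
        0.00062759]), 'joint_torque': array([ 2.20202746e-04, -5.16703677e+01, -3.68588948e+01, -3.95728762e-05,
        6.34130789e-03, -3.67201062e-05]), 'tool_pos': array([ 0.20688636, -0.6417339 ,  0.19017625]), 'tcp_rot': array([-3.10148295e+00, -4.87523255e-01,  3.56688149e-04]), 'wrist_force': array([-0.20909898,  0.15719878,  0.47134373]), 'torque': array([-0.01902762, -0.00966576,  0.03622639]), 'grip_force': 0.0, 'width': 1.0005909257605579}
```

View pics/scene.png

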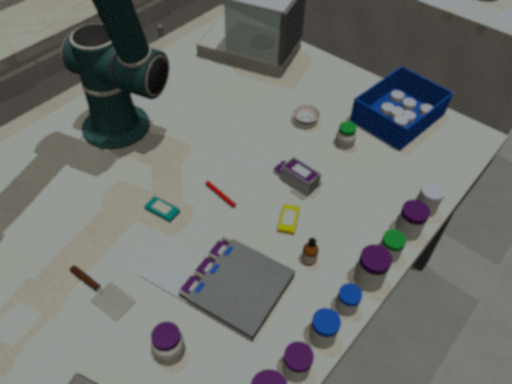

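View pics/side.png

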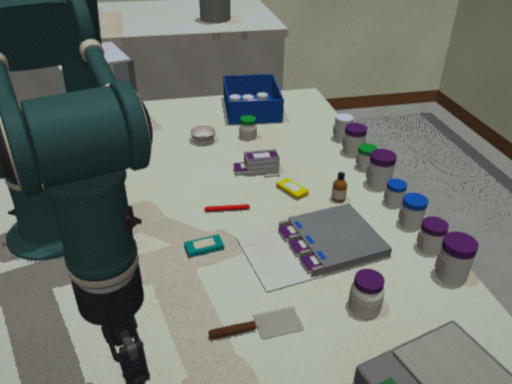

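```bash
python3 - <<'E'
from h import *
for n in('scene','side'):
    f=np.load(n+'.npz'); im,W=f['im'],f['W']; hsv=cv2.cvtColor(im,cv2.COLOR_RGB2HSV)
    H,S,V=[hsv[...,i].astype(int) for i in range(3)]
    z=W[...,2]; print(n)
    box={'scene':(slice(225,345),slice(140,310)),'side':(slice(200,285),slice(260,400))}[n]
    m=np.zeros(z.shape,np.uint8); m[box]=((z[box]>.024)&(z[box]<.036)&(S[box]<60))
    k,l,st,c=cv2.connectedComponentsWithStats(m); i=1+np.argmax(st[1:,4])
    P=W[l==i]; r=cv2.minAreaRect((P[:,:2]*1000).astype(np.float32)); print('roof',st[i],np.median(P[:,2]),r,cv2.boxPoints(r).round(0).tolist())
    for nm,msk in dict(purple=(H>125)&(H<165)&(S>70),red=(S>150)&((H<6)|(H>174))&(V>90),teal=(H>80)&(H<95)&(S>120)&(V>90),yellow=(H>22)&(H<34)&(S>150),).items():
        k,l,st,c=cv2.connectedComponentsWithStats(msk.astype(np.uint8))
        for i in range(1,k):
            if st[i,4]>12:
                P=W[l==i]; P=P[~np.isnan(P[:,0])]
                if len(P)<5: continue
                r=cv2.minAreaRect((P[:,:2]*1000).astype(np.float32))
                print(nm,c[i].round(0),st[i,4],'z',np.percentile(P[:,2],[5,50,95]).round(3),'c',np.array(r[0]).round(0),np.array(r[1]).round(0),round(r[2],1))
E
python3 - <<'E'
import cv2
a=cv2.imread('pics/scene.png');b=cv2.imread('pics/side.png')
x=cv2.resize(a[150:300,140:320],(600,500)[:2] and (480,400),interpolation=2)
y=cv2.resize(b[140:280,225:400],(320,256),interpolation=2)
import numpy as np
cv2.imwrite('pics/crop.png',np.hstack([x,cv2.copyMakeBorder(y,0,144,0,0,0)]))
E
```

```text
scene
roof [ 179  236  117  102 5564] 0.030286708562923592 ((684.6522827148438, -189.09454345703125), (210.6906280517578, 205.20565795898438), 8.56054973602295) [[565.0, -103.0], [596.0, -306.0], [804.0, -275.0], [774.0, -72.0]]
purple [291. 164.] 58 z [0.049 0.053 0.057] c [558. 188.] [20. 46.] 11.4
purple [279. 167.] 40 z [0.017 0.021 0.023] c [518. 186.] [16. 38.] 21.9
purple [310. 176.] 63 z [0.05  0.053 0.057] c [627. 187.] [47. 19.] 89.2
purple [415. 211.] 509 z [0.081 0.09  0.094] c [917. 238.] [69. 66.] 79.1
purple [217. 247.] 85 z [0.017 0.021 0.024] c [ 580. -144.] [22. 44.] 7.1
purple [376. 259.] 717 z [0.089 0.1   0.103] c [917.  39.] [68. 74.] 2.2
purple [204. 265.] 97 z [0.017 0.02  0.024] c [ 590. -204.] [22. 48.] 6.1
purple [189. 284.] 106 z [0.017 0.02  0.024] c [ 600. -265.] [23. 47.] 10.2
purple [165. 336.] 597 z [0.081 0.085 0.088] c [ 680. -412.] [57. 57.] 44.3
purple [298. 357.] 666 z [0.07  0.075 0.078] c [ 916. -261.] [56. 59.] 24.1
purple [269. 378.] 365 z [0.098 0.1   0.103] c [ 902. -345.] [64. 27.] 39.4
red [220. 194.] 115 z [0.008 0.013 0.018] c [456.  -0
[... 662 characters left out ...]
 [557. 195.] [42. 16.] 85.7
purple [238. 167.] 53 z [0.016 0.018 0.02 ] c [519. 192.] [28. 48.] 12.5
purple [451. 238.] 1157 z [0.068 0.095 0.1  ] c [ 918. -315.] [168.  75.] 86.3
purple [285. 230.] 94 z [0.015 0.018 0.021] c [ 576. -138.] [60. 29.] 76.8
purple [297. 245.] 110 z [0.015 0.018 0.02 ] c [ 591. -200.] [33. 50.] 5.1
purple [308. 261.] 125 z [0.015 0.018 0.021] c [ 602. -263.] [33. 51.] 8.2
purple [369. 281.] 568 z [0.074 0.083 0.085] c [ 677. -413.] [60. 59.] 33.2
red [227. 207.] 182 z [0.006 0.011 0.015] c [451.  -1.] [ 16. 117.] 82.7
teal [203. 245.] 235 z [0.012 0.014 0.017] c [ 369. -146.] [87. 47.] 6.6
yellow [292. 190.] 224 z [0.005 0.013 0.017] c [652.  53.] [48. 90.] 26.9
```

View pics/crop.png

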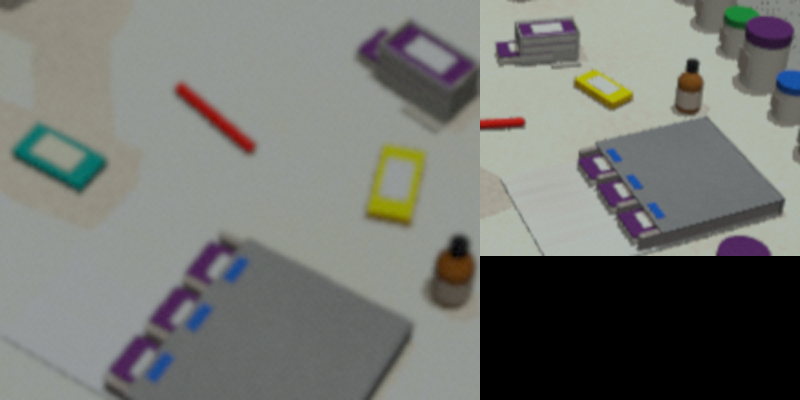

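```bash
cat >> h.py <<'E'
def pose():
    s=bot.read_state(); return np.array(s['tool_pos']),R.from_rotvec(s['tcp_rot']).as_matrix(),s
def go(xyz,yaw,ref=None):
    p,Rm,s=pose()
    d=Rm.T@(np.array(xyz)-p)*100; y0=np.degrees(np.arctan2(Rm[1,0],Rm[0,0]))
    tw=(y0-yaw+180)%360-180
    print('p',p.round(4),'yaw',y0.round(2),'move cm',d.round(2),'twist',round(tw,2),'q6',s['q'][5].round(2))
def wristray(px,pz):
    "pixel list -> world points on plane z=pz, current pose"
    c=bot.calibration('wrist');K=np.array(c['mtx']);T=np.array(c['T_tool_cam']);p,Rm,_=pose()
    px=np.atleast_2d(px).astype(float); a=(px-K[:2,2])/K[0,0]; r=np.hypot(*a.T)
    dx=np.where(r>0,np.sin(r)/np.maximum(r,1e-9),1)[:,None]*a
    D=np.c_[dx[:,0],-dx[:,1],-np.cos(r)]@T[:3,:3].T@Rm.T
    o=p+Rm@T[:3,3]
    return o+D*((pz-o[2])/D[:,2])[:,None]
E
python3 -c "
from h import *
go([.56,-.21,.22],8.8)"
```

```text
p [ 0.2069 -0.6417  0.1902] yaw 17.87 move cm [ 46.85 -30.26  -2.92] twist 9.07 q6 -0.04
```

Call:
step_arm([
  [0,46.9,-30.3,-2.9,9],
  [0,46.9,-30.3,-2.9,9],
  [0,46.9,-30.3,-2.9,9],
  [0,46.9,-30.3,-2.9,9],
  [0,46.9,-30.3,-2.9,9],
  [0,46.9,-30.3,-2.9,9],
  [0,46.9,-30.3,-2.9,9],
  [0,46.9,-30.3,-2.9,9],
  [0,46.9,-30.3,-2.9,9],
  [0,46.9,-30.3,-2.9,9],
  [0,46.9,-30.3,-2.9,9],
  [0,46.9,-30.3,-2.9,9],
  [0,46.9,-30.3,-2.9,9],
  [0,46.9,-30.3,-2.9,9],
  [0,46.9,-30.3,-2.9,9],
  [0,46.9,-30.3,-2.9,9],
  [0,46.9,-30.3,-2.9,9],
])

```text
time: 1.8
tool_pos: [0.5598, -0.2113, 0.2204]
tcp_rot: [3.132, 0.24, -0.0]
wrist_force: [0.4, -0.1, 0.4]
width: 0.003
grip_force: 0.0
```

```bash
python3 - <<'E'
from h import *
go([.56,-.21,.22],8.8)
im,d=bot.read_camera('wrist'); cv2.imwrite('pics/w1.png',im[...,::-1]); np.save('w1d',d)
hsv=cv2.cvtColor(im,cv2.COLOR_RGB2HSV);H,S,V=[hsv[...,i].astype(int) for i in range(3)]
k,l,st,c=cv2.connectedComponentsWithStats(((H>125)&(H<165)&(S>70)).astype(np.uint8))
for i in range(1,k):
    if st[i,4]>60:
        v,u=np.nonzero(l==i); P=wristray(np.c_[u,v],.02)*1000
        r=cv2.minAreaRect(P[:,:2].astype(np.float32)); print(c[i].round(0),st[i],cv2.boxPoints(r).round(1).tolist(),np.round(r[1],1),round(r[2],1))
E
```

```text
p [ 0.5598 -0.2113  0.2204] yaw 8.75 move cm [ 0.04 -0.13  0.04] twist -0.05 q6 1.02
[434. 106.] [ 413   82   43   49 1647] [[642.5, -417.20001220703125], [659.2999877929688, -491.8999938964844], [727.7999877929688, -476.5], [711.0, -401.8999938964844]] [70.2 76.5] 12.7
[  8. 113.] [  0  87  16  58 392] [[537.9000244140625, 204.3000030517578], [634.4000244140625, 202.60000610351562], [635.2000122070312, 245.1999969482422], [538.7000122070312, 247.0]] [42.7 96.5] 89.0
[210. 141.] [192 127  35  24 552] [[562.7999877929688, -121.9000015258789], [568.9000244140625, -166.39999389648438], [599.0999755859375, -162.3000030517578], [593.0, -117.80000305175781]] [30.4 45. ] 7.7
[256. 140.] [240 126  34  23 529] [[574.2999877929688, -184.10000610351562], [580.7999877929688, -226.3000030517578], [609.2000122070312, -222.0], [602.5999755859375, -179.8000030517578]] [28.7 42.7] 8.8
[304. 140.] [288 127  34  22 535] [[583.7999877929688, -245.6999969482422], [591.4000244140625, -288.70001220703125], [618.7000122070312, -283.8999938964844], [611.0999755859375, -240.89999389648438]] [27.7 43.6] 10.0
[ 19. 156.] [ 10 146  17  18 192] [[508.6000061035156, 170.39999389648438], [538.0, 169.6999969482422], [539.0999755859375, 212.8000030517578], [509.70001220703125, 213.5]] [43.1 29.4] 88.6
```

View pics/w1.png

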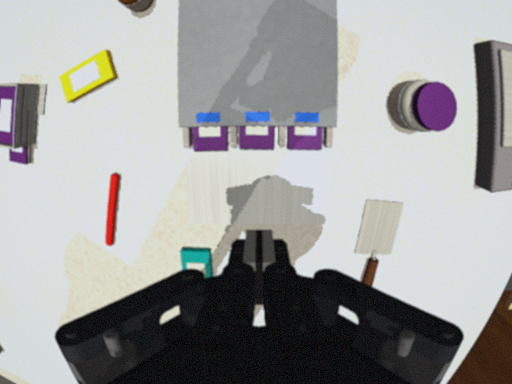

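```bash
python3 - <<'E'
from h import *
im=cv2.imread('pics/w1.png')[...,::-1].copy()
hsv=cv2.cvtColor(im,cv2.COLOR_RGB2HSV);H,S,V=[hsv[...,i].astype(int) for i in range(3)]
k,l,st,c=cv2.connectedComponentsWithStats(((H>105)&(H<122)&(S>130)).astype(np.uint8))
for i in range(1,k):
    if st[i,4]>60 and c[i][1]<130: print(c[i].round(1),st[i,4],(wristray(c[i],.03)*1000).round(1))
g=cv2.cvtColor(im,cv2.COLOR_RGB2GRAY).astype(float); gx=cv2.Sobel(g,cv2.CV_64F,1,0)
for lo,hi in((165,192),(325,350)):
    pts=[]
    for v in range(5,115,3):
        row=abs(gx[v,lo:hi]); pts.append((lo+row.argmax(),v))
    P=wristray(pts,.03)*1000
    x,y=P[:,0],P[:,1]; f=np.polyfit(x,y,1); 
    for _ in range(3):
        e=abs(y-np.polyval(f,x)); f=np.polyfit(x[e<2],y[e<2],1)
    print('edge yaw',np.degrees(np.arctan(f[0])).round(2),'y at 600,700',np.polyval(f,[600,700]).round(1),(e<2).sum())
E
```

```text
[208. 117.] 205 [[ 609.3 -139.    30. ]]
[257.2 116. ] 211 [[ 619.1 -199.8   30. ]]
[306.8 117. ] 207 [[ 628.1 -261.2   30. ]]
edge yaw 8.77 y at 600,700 [-100.7  -85.2] 37
edge yaw 8.79 y at 600,700 [-304.4 -288.9] 37
```

```bash
python3 -c "
from h import *
go([.543,-.2106,.012],8.8)"
```

```text
p [ 0.5599 -0.2111  0.2204] yaw 8.77 move cm [-1.67 -0.31 20.84] twist -0.03 q6 1.02
```

Call:
step_arm([
  [0,-1.7,-0.3,5,0],
  [0,-1.7,-0.3,10,0],
  [0,-1.7,-0.3,14,0],
  [0,-1.7,-0.3,17,0],
  [0,-1.7,-0.3,19.5,0],
  [0,-1.7,-0.3,20.8,0],
  [0,-1.7,-0.3,20.8,0],
  [0,-1.7,-0.3,20.8,0],
])

```text
time: 2.65
tool_pos: [0.544, -0.2103, 0.0133]
tcp_rot: [3.132, 0.242, 0.002]
wrist_force: [0.3, -0.2, 0.4]
width: -0.001
grip_force: 0.0
```

Call:
step_arm([
  [0,0.8,0,0,0],
  [0,1.6,0,0,0],
  [0,2.2,0,0,0],
  [0,2.5,0,0,0],
  [0,2.7,0,0,0],
  [0,2.7,0,0,0],
])

```text
time: 3.25
tool_pos: [0.5702, -0.2055, 0.0124]
tcp_rot: [-3.132, -0.243, 0.0]
wrist_force: [-0.8, 0.4, 0.5]
width: -0.001
grip_force: 0.0
```

Call:
step_arm([
  [0,0.2,0,0,0],
  [0,0.4,0,0,0],
  [0,0.4,0,0,0],
])

```text
time: 3.55
tool_pos: [0.574, -0.2051, 0.0124]
tcp_rot: [3.132, 0.243, 0.0]
wrist_force: [-0.2, -0.4, -0.6]
width: 0.005
grip_force: 0.0
```

Call:
step_arm([
  [0,0.2,0,0,0],
  [0,0.3,0,0,0],
  [0,0.3,0,0,0],
])

```text
time: 3.85
tool_pos: [0.577, -0.2046, 0.0124]
tcp_rot: [3.132, 0.243, 0.0]
wrist_force: [1.1, -0.1, -0.4]
width: -0.003
grip_force: 0.0
```

Call:
step_arm([
  [0,0.2,0,0,0],
  [0,0.3,0,0,0],
  [0,0.3,0,0,0],
])

```text
time: 4.15
tool_pos: [0.58, -0.2041, 0.0124]
tcp_rot: [3.132, 0.243, 0.0]
wrist_force: [0.1, 0.6, 0.2]
width: 0.004
grip_force: 0.0
```

Call:
step_arm([
  [0,0.2,0,0,0],
  [0,0.3,0,0,0],
  [0,0.3,0,0,0],
])

```text
time: 4.45
tool_pos: [0.583, -0.2037, 0.0124]
tcp_rot: [3.132, 0.243, 0.0]
wrist_force: [0.4, -0.1, 0.2]
width: 0.001
grip_force: 0.0
```

```bash
python3 - <<'E'
from h import *
im,d=bot.read_camera('wrist')
cv2.imwrite('pics/w2.png',im[...,::-1])
E
```

```text
(no output)
```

View pics/w2.png

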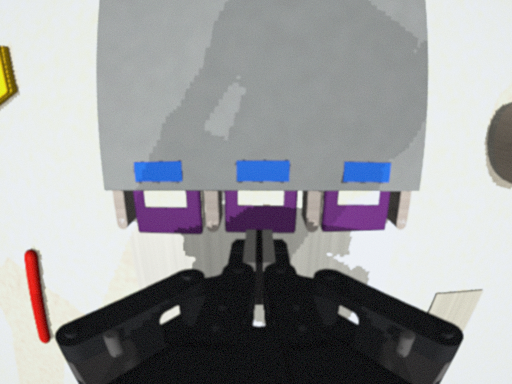

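```bash
python3 - <<'E'
from h import *
p,Rm,s=pose(); print(p, s['wrist_force'])
for z in(.02,.0124,.004): print(z,(wristray([[258,230],[235,231],[170,232],[355,231],[257,171],[158,172],[367,172]],z)*1000-p*1000).dot(Rm[:,:2]).round(1).tolist())
im=cv2.imread('pics/w2.png'); cv2.imwrite('pics/c2.png',cv2.resize(im[150:250,90:430],(800,235),interpolation=2))
E
```

```text
[ 0.58287817 -0.20367441  0.01241096] [ 0.33407656 -0.6032411   0.02386347]
0.02 [[-4.7, -0.4], [-5.5, -15.2], [-7.1, -58.8], [-6.3, 64.1], [33.8, -1.0], [33.6, -63.0], [33.8, 68.1]]
0.0124 [[-8.1, -0.4], [-8.9, -15.9], [-10.6, -61.3], [-9.8, 66.9], [32.1, -1.1], [31.9, -65.7], [32.1, 71.0]]
0.004 [[-11.8, -0.5], [-12.7, -16.6], [-14.4, -64.2], [-13.6, 69.9], [30.2, -1.1], [30.0, -68.8], [30.3, 74.3]]
```

View pics/c2.png

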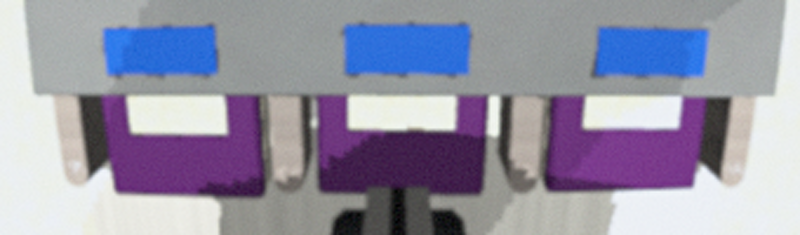

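```bash
python3 - <<'E'
from h import *
p,Rm,s=pose(); c=bot.calibration('wrist');K=c['mtx'];T=c['T_tool_cam']
im,d=bot.read_camera('wrist')
def pt(u,v):
    a=(np.array([u,v])-K[:2,2])/K[0,0]; r=np.hypot(*a); D=np.array([np.sin(r)/r*a[0],-np.sin(r)/r*a[1],-np.cos(r)])
    P=D*d[v,u]/np.cos(r); return T[:3,:3]@P+T[:3,3]
for u in(258,250,235,170):
  print(u)
  for v in range(190,256,4): t=pt(u,v); print(v,(t*1000).round(1),'wz',round((p[2]-t[2])*1000,1), im[v,u])
E
```

```text
258
190 [22.2 -0.4 -8.5] wz 21.0 [182 191 174]
194 [19.3 -0.4 -7.6] wz 20.0 [236 241 229]
198 [17.  -0.4 -8.2] wz 20.6 [237 241 233]
202 [14.2 -0.4 -7.7] wz 20.1 [236 241 232]
206 [11.4 -0.4 -7.1] wz 19.5 [79 58 87]
210 [ 8.6 -0.4 -6.7] wz 19.1 [65 32 75]
214 [ 6.2 -0.4 -7.5] wz 19.9 [64 30 75]
218 [ 3.4 -0.4 -7.3] wz 19.8 [65 33 77]
222 [ 1.  -0.4 -8. ] wz 20.4 [57 21 72]
226 [-2.1 -0.4 -7.2] wz 19.6 [64 28 74]
230 [ 11.7  -0.3 -44.8] wz 57.2 [28 18 32]
234 [ 11.9  -0.3 -50.1] wz 62.6 [15 18 17]
238 [ 11.5  -0.3 -53.7] wz 66.1 [ 8 13 13]
242 [ 11.3  -0.2 -57.8] wz 70.2 [19 14 20]
246 [ 11.6  -0.2 -62.3] wz 74.7 [16 13 18]
250 [ 12.1  -0.2 -67.2] wz 79.6 [12  8 12]
254 [ 11.8  -0.2 -70.3] wz 82.7 [19 22 20]
250
190 [21.7 -5.3 -6.8] wz 19.2 [179 185 173]
194 [19.5 -5.3 -8.3] wz 20.7 [236 240 232]
198 [16.8 -5.3 -7.7] wz 20.1 [237 240 233]
202 [14.2 -5.4 -7.6] wz 20.1 [237 242 229]
206 [11.4 -5.4 -7.1] wz 19.5 [109  65 122]
210 [ 8.8 -5.4 -7.4] wz 19.8 [65 30 76]
214 [ 5.9 -5.5 -6.7] wz 19.1 [63 29 73]
218 [ 3.2 -5.5 -6.9] wz 19.3 [69 34 78]
222 [ 0.6 -5.5 -7. ] wz 19.4 [67 33 75]
226 
[... 1176 characters left out ...]
.6 [236 239 222]
198 [ 16.6 -56.3  -7.6] wz 20.0 [236 240 232]
202 [ 14.3 -56.2  -8.7] wz 21.1 [236 239 233]
206 [ 11.4 -56.6  -8.2] wz 20.7 [205 206 200]
210 [  8.5 -57.1  -7.8] wz 20.2 [107  52 124]
214 [  5.8 -57.3  -7.8] wz 20.2 [110  53 127]
218 [  2.7 -57.8  -7.1] wz 19.5 [113  56 128]
222 [ -0.4 -58.4  -6.4] wz 18.8 [108  51 123]
226 [ -3.1 -58.5  -6.9] wz 19.3 [111  53 125]
230 [ -6.  -58.8  -6.9] wz 19.3 [105  48 122]
234 [-15.8 -64.2   7.9] wz 4.5 [231 233 225]
238 [-18.9 -64.5   7.8] wz 4.6 [234 234 229]
242 [-22.3 -65.    8. ] wz 4.4 [235 234 227]
246 [-25.6 -65.4   8. ] wz 4.4 [234 233 226]
250 [-29.2 -65.9   8.3] wz 4.1 [233 233 227]
254 [-32.6 -66.3   8.4] wz 4.1 [231 233 226]
```

```bash
python3 - <<'E'
from h import *
im,d,W=cloud('side'); np.savez('side2',im=im,d=d,W=W)
cv2.imwrite('pics/s2.png',cv2.resize(im[150:300,220:400,::-1],(720,600),interpolation=2))
E
```

```text
(no output)
```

View pics/s2.png

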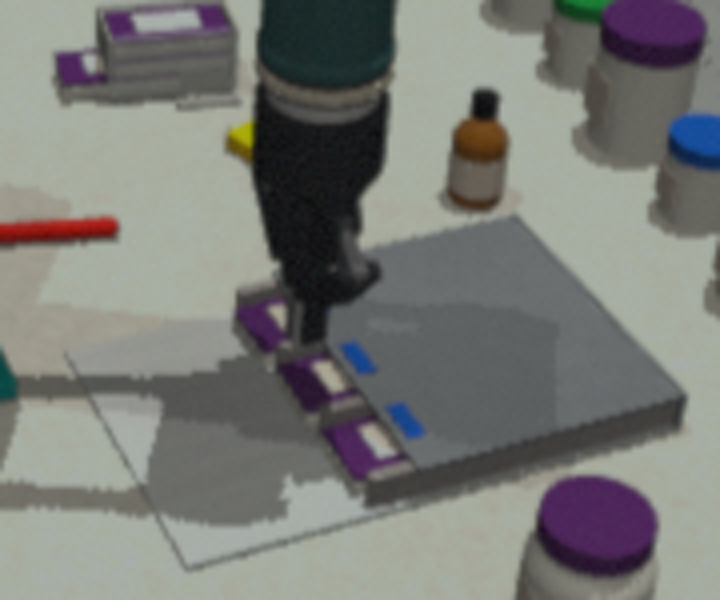

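```bash
python3 - <<'E'
from h import *
f=np.load('side2.npz'); im,W,d=f['im'],f['W'],f['d']
for v in range(205,246,3):
    print(v,[(tuple((W[v,u]*1000).round(0).astype(int)),int(im[v,u].max())) for u in (295,299,302)])
s=bot.read_state(); print(s['q'],s['width'],s['wrist_force'],s['tool_pos'])
E
```

```text
205 [((np.int64(570), np.int64(-223), np.int64(154)), 26), ((np.int64(577), np.int64(-229), np.int64(157)), 21), ((np.int64(580), np.int64(-242), np.int64(166)), 22)]
208 [((np.int64(571), np.int64(-223), np.int64(146)), 30), ((np.int64(-9223372036854775808), np.int64(-9223372036854775808), np.int64(-9223372036854775808)), 20), ((np.int64(579), np.int64(-245), np.int64(160)), 21)]
211 [((np.int64(570), np.int64(-226), np.int64(140)), 23), ((np.int64(578), np.int64(-231), np.int64(143)), 17), ((np.int64(581), np.int64(-241), np.int64(149)), 23)]
214 [((np.int64(572), np.int64(-221), np.int64(128)), 28), ((np.int64(578), np.int64(-230), np.int64(133)), 22), ((np.int64(586), np.int64(-228), np.int64(130)), 26)]
217 [((np.int64(572), np.int64(-224), np.int64(121)), 23), ((np.int64(583), np.int64(-220), np.int64(117)), 28), ((np.int64(579), np.int64(-251), np.int64(140)), 47)]
220 [((np.int64(575), np.int64(-217), np.int64(107)), 24), ((np.int64(585), np.int64(-215), np.int64(104)), 22), ((np.int64(579), np.int64(-250), np.int64(131)), 22)]
223 [((np.int64(575), np.int64(-218), np.int64(9
[... 824 characters left out ...]
8)), 63), ((np.int64(602), np.int64(-175), np.int64(16)), 72), ((np.int64(606), np.int64(-186), np.int64(24)), 62)]
241 [((np.int64(587), np.int64(-190), np.int64(21)), 71), ((np.int64(597), np.int64(-191), np.int64(20)), 158), ((np.int64(606), np.int64(-189), np.int64(17)), 151)]
244 [((np.int64(586), np.int64(-196), np.int64(17)), 50), ((np.int64(596), np.int64(-196), np.int64(15)), 80), ((np.int64(602), np.int64(-202), np.int64(19)), 167)]
[-3.76550722e-01  3.22306401e-01  1.88455547e+00 -2.78816140e-05
  9.34810563e-01  1.03951147e+00] 8.498340039084531e-05 [0.19494263 0.49314556 0.02327557] [ 0.58272919 -0.20365539  0.01236694]<stdin>:4: RuntimeWarning: invalid value encountered in cast
```

Call:
step_arm([
  [0,-1.5,0,0,0],
  [0,-3,0,0,0],
  [0,-3,0,0,0],
  [0,-3,0,2,0],
  [0,-3,0,3.5,0],
  [0,-3,0,4.3,0],
  [0,-3,0,4.3,0],
  [0,-3,0,4.3,0],
])

```text
time: 5.4
tool_pos: [0.5531, -0.2082, -0.0308]
tcp_rot: [-3.132, -0.243, 0.001]
wrist_force: [0.6, -0.2, 0.1]
width: 0.0
grip_force: 0.0
```

Call:
step_arm([
  [0,0.3,0,0,0],
  [0,0.6,0,0,0],
  [0,0.9,0,0,0],
  [0,1.2,0,0,0],
  [0,1.4,0,0,0],
  [0,1.4,0,0,0],
])

```text
time: 6.0
tool_pos: [0.5674, -0.2061, -0.0305]
tcp_rot: [3.132, 0.243, 0.001]
wrist_force: [-0.5, -0.5, 0.2]
width: -0.002
grip_force: 0.0
```

Call:
step_arm([
  [0,0.1,0,0,0],
  [0,0.2,0,0,0],
  [0,0.3,0,0,0],
  [0,0.3,0,0,0],
])

```text
time: 6.4
tool_pos: [0.57, -0.2057, -0.0307]
tcp_rot: [-3.132, -0.243, -0.0]
wrist_force: [-0.3, -0.3, 0.0]
width: -0.002
grip_force: 0.0
```

Call:
step_arm([
  [0,0.1,0,0,0],
  [0,0.2,0,0,0],
  [0,0.3,0,0,0],
  [0,0.3,0,0,0],
])

```text
time: 6.8
tool_pos: [0.5731, -0.2052, -0.0306]
tcp_rot: [3.132, 0.243, 0.0]
wrist_force: [-0.6, -0.5, -0.3]
width: 0.002
grip_force: 0.0
```

Call:
step_arm([
  [0,0.1,0,0,0],
  [0,0.2,0,0,0],
  [0,0.3,0,0,0],
  [0,0.3,0,0,0],
])

```text
time: 7.2
tool_pos: [0.5761, -0.2048, -0.0306]
tcp_rot: [3.132, 0.243, 0.001]
wrist_force: [0.3, -0.2, -0.9]
width: 0.002
grip_force: 0.0
```

Call:
step_arm([
  [0,0.1,0,0,0],
  [0,0.2,0,0,0],
  [0,0.3,0,0,0],
  [0,0.3,0,0,0],
])

```text
time: 7.6
tool_pos: [0.5791, -0.2043, -0.0306]
tcp_rot: [3.132, 0.243, 0.0]
wrist_force: [0.4, -0.3, -0.3]
width: -0.001
grip_force: 0.0
```

```bash
cat >> h.py <<'E'
def lids():
    p,Rm,_=pose(); im,d=bot.read_camera('wrist')
    hsv=cv2.cvtColor(im,cv2.COLOR_RGB2HSV);H,S,V=[hsv[...,i].astype(int) for i in range(3)]
    k,l,st,c=cv2.connectedComponentsWithStats(((H>125)&(H<165)&(S>70)).astype(np.uint8))
    for i in range(1,k):
        if st[i,4]>60:
            v,u=np.nonzero(l==i); P=wristray(np.c_[u,v],.02)*1000
            Q=(P[:,:2]-[588,-204])@R.from_euler('z',8.8,degrees=True).as_matrix()[:2,:2]
            print(c[i].round(0),'n',st[i,4],'rack x',np.percentile(Q[:,0],[2,98]).round(1),'y',np.percentile(Q[:,1],[2,98]).round(1))
    return im
E
python3 -c "
from h import *
im=lids(); cv2.imwrite('pics/w3.png',im[...,::-1]); print(bot.read_state()['wrist_force'])"
```

```text
[147. 238.] n 2926 rack x [-11.7  14.8] y [38.2 82.2]
[259. 220.] n 2158 rack x [ 4.3 16.1] y [-20.7  21.9]
[377. 236.] n 2832 rack x [-9.9 15. ] y [-84. -40.]
[-0.48481176 -0.93224138  0.34319112]
```

Call:
step_arm([
  [0,0.2,0,0,0],
  [0,0.4,0,0,0],
  [0,0.6,0,0,0],
  [0,0.7,0,0,0],
  [0,0.7,0,0,0],
])

```text
time: 8.15
tool_pos: [0.5861, -0.2032, -0.0306]
tcp_rot: [3.132, 0.243, 0.0]
wrist_force: [0.2, 0.5, 0.7]
width: 0.0
grip_force: 0.0
```

```bash
python3 -c "
from h import *
im=lids(); print(bot.read_state()['wrist_force']);go([.43,.17,.1],-2)
for n in('scene','side'):
    f=np.load(n+'.npz'); im,W=f['im'],f['W']
    b=(slice(150,200),slice(265,330)) if n=='scene' else (slice(140,182),slice(228,285))
    P=W[b].reshape(-1,3)*1000; t=P[(P[:,2]>46)&(P[:,2]<60)]
    r=cv2.minAreaRect(t[:,:2].astype(np.float32)); print(n,len(t),r)
"
```

```text
[149. 250.] n 2746 rack x [-11.8  14.5] y [38.2 82.2]
[375. 248.] n 2641 rack x [-9.9 14.6] y [-83.9 -40. ]
[258. 228.] n 734 rack x [11.1 15.4] y [-20.6  21.7]
[ 0.38455381 -0.65070823 -0.00177749]
p [ 0.5859 -0.2032 -0.0306] yaw 8.87 move cm [ -9.65 -39.28 -13.06] twist 10.87 q6 1.04
scene 606 ((593.115234375, 190.6859130859375), (62.209556579589844, 103.53010559082031), 88.397216796875)
side 386 ((591.706787109375, 189.2227325439453), (65.76997375488281, 100.72959899902344), 86.94022369384766)
```

Call:
step_arm([
  [0,-1.5,0,0,0],
  [0,-2,0,-4,0],
  [0,-2,0,-9,0],
  [0,-1,0,-14,0],
  [7,0.5,-4,-18,4],
  [7,0.5,-9,-18,10.9],
  [7,0.5,-14,-18,10.9],
  [7,0.5,-19,-18,10.9],
  [7,0.5,-24,-18,10.9],
  [7,0.5,-29,-18,10.9],
  [7,0.5,-34,-18,10.9],
  [7,0.5,-37.5,-18,10.9],
  [7,0.5,-39.7,-18,10.9],
  [7,0.5,-39.7,-18,10.9],
  [7,0.5,-39.7,-18,10.9],
  [7,0.5,-39.7,-18,10.9],
])

```text
time: 9.8
tool_pos: [0.5292, 0.1885, 0.1492]
tcp_rot: [3.14, -0.057, -0.001]
wrist_force: [-0.1, -0.4, 1.1]
width: 0.823
grip_force: 0.0
```

```bash
python3 - <<'E'
from h import *
go([.53,.19,.15],-2)
im,d=bot.read_camera('wrist'); cv2.imwrite('pics/w4.png',im[...,::-1])
hsv=cv2.cvtColor(im,cv2.COLOR_RGB2HSV);H,S,V=[hsv[...,i].astype(int) for i in range(3)]
k,l,st,c=cv2.connectedComponentsWithStats(((H>125)&(H<165)&(S>70)).astype(np.uint8))
for i in range(1,k):
    if st[i,4]>60:
        v,u=np.nonzero(l==i)
        for z in(.02,.052):
            P=wristray(np.c_[u,v],z)*1000
            r=cv2.minAreaRect(P[:,:2].astype(np.float32)); print(z,c[i].round(0),st[i],cv2.boxPoints(r).round(1).tolist(),np.round(r[1],1),round(r[2],1))
E
```

```text
p [0.5292 0.1885 0.1492] yaw -2.09 move cm [ 0.07 -0.16 -0.08] twist -0.09 q6 1.91
0.02 [254. 116.] [ 230   69   49   96 2786] [[539.7999877929688, 167.60000610351562], [640.2999877929688, 164.1999969482422], [642.0, 214.1999969482422], [541.5, 217.6999969482422]] [ 50.  100.6] 88.0
0.052 [254. 116.] [ 230   69   49   96 2786] [[546.2000122070312, 169.5], [636.4000244140625, 166.39999389648438], [637.9000244140625, 211.3000030517578], [547.7000122070312, 214.39999389648438]] [44.9 90.3] 88.0
0.02 [502. 135.] [493 121  19  24 259] [[563.9000244140625, -124.0999984741211], [569.7999877929688, -163.89999389648438], [598.4000244140625, -159.60000610351562], [592.4000244140625, -119.9000015258789]] [28.8 40.2] 8.5
0.052 [502. 135.] [493 121  19  24 259] [[567.7999877929688, -92.30000305175781], [573.0999755859375, -127.9000015258789], [598.7000122070312, -124.0999984741211], [593.4000244140625, -88.5]] [25.9 36.1] 8.5
0.02 [254. 183.] [234 171  41  21 682] [[509.8999938964844, 172.60000610351562], [532.2999877929688, 171.8000030517578], [533.9000244140625, 215.39999389648438], [511.5, 216.1999969482422]] [43.6 22.4] 87.9
0.052 [254. 183.] [234 171  41  21 682] [[519.2999877929688, 174.0], [539.4000244140625, 173.1999969482422], [540.7999877929688, 212.3000030517578], [520.7999877929688, 213.0]] [39.1 20.1] 87.9
```

View pics/w4.png

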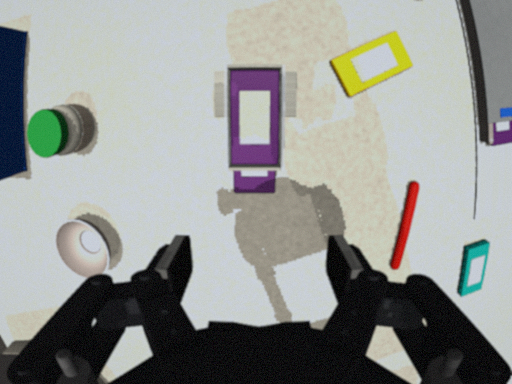

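Call:
step_arm([
  [7,-0.5,-0.5,5,0],
  [7,-0.5,-0.5,10,0],
  [7,-0.5,-0.5,14,0],
  [7,-0.5,-0.5,17,0],
  [7,-0.5,-0.5,18.6,0],
  [7,-0.5,-0.5,19.2,0],
  [7,-0.5,-0.5,19.2,0],
  [7,-0.5,-0.5,19.2,0],
])

```text
time: 10.65
tool_pos: [0.526, 0.1948, -0.0415]
tcp_rot: [-3.14, 0.057, -0.003]
wrist_force: [0.8, -0.5, 1.4]
width: 0.818
grip_force: 0.0
```

Call:
step_arm([
  [4,0,0,0,0],
  [4,0,0,0,0],
  [4,0,0,0,0],
  [4,0,0,0,0],
  [4,0,0,0,0],
  [4,0,0,0,0],
  [4,0,0,0,0],
  [4,0,0,0,0],
], force=30)

```text
time: 11.45
tool_pos: [0.5261, 0.1952, -0.0409]
tcp_rot: [-3.141, 0.055, -0.004]
wrist_force: [-1.1, -3.1, 6.4]
width: 0.534
grip_force: 30.9
```

Call:
step_arm([
  [4,-0.2,0,-0.1,0],
  [4,-0.7,0,-0.2,0],
  [4,-1.4,0,-0.2,0],
  [4,-2.1,0,-0.2,0],
  [4,-2.8,0,-0.2,0],
  [4,-3.5,0,-0.2,0],
  [4,-4.2,0,-0.2,0],
  [4,-4.9,0,-0.2,0],
  [4,-5.6,0,-0.2,0],
  [4,-6.3,0,-0.2,0],
  [4,-7,0,-0.2,0],
  [4,-7.7,0,-0.2,0],
  [4,-8.4,0,-0.2,0],
  [4,-8.4,0,-0.2,0],
  [4,-8.4,0,-0.2,0],
])

```text
time: 12.95
tool_pos: [0.4407, 0.1981, -0.0405]
tcp_rot: [-3.141, 0.055, -0.001]
wrist_force: [-0.3, 0.5, -1.0]
width: 0.528
grip_force: 31.0
```

```bash
python3 - <<'E'
from h import *
im,d,W=cloud('side'); cv2.imwrite('pics/s3.png',cv2.resize(im[120:280,160:360,::-1],(750,600),interpolation=2))
E
```

```text
(no output)
```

View pics/s3.png

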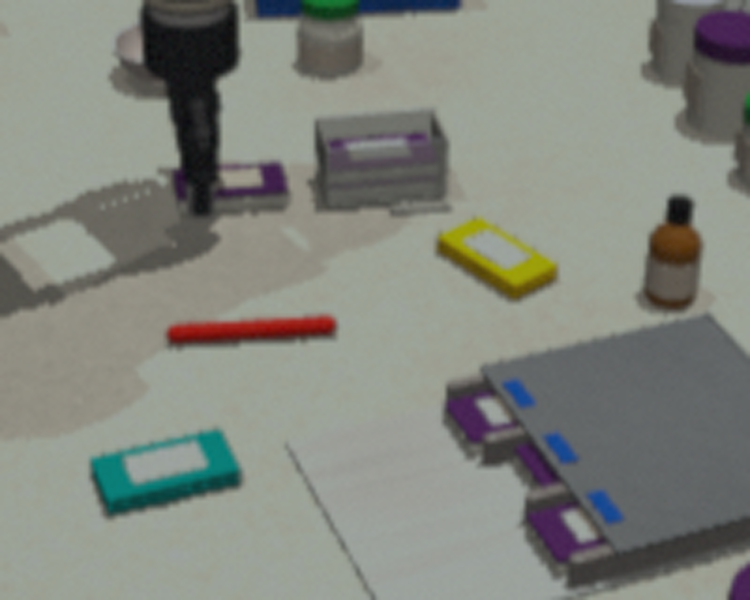

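```bash
python3 -c "
from h import *
go([.499,-.218,.05],8.8)"
```

```text
p [ 0.4411  0.1981 -0.0404] yaw -2.03 move cm [ 7.27 41.38 -9.05] twist -10.83 q6 1.98
```

Call:
step_arm([
  [4,0,0,-2,0],
  [4,0,0,-5.5,0],
  [4,0,1,-9,0],
  [4,1,4.5,-9,-2],
  [4,1.8,9,-9,-5],
  [4,2.6,13.5,-9,-8],
  [4,3.4,18,-9,-10.8],
  [4,4.2,22.5,-9,-10.8],
  [4,5,27,-9,-10.8],
  [4,5.8,31.5,-9,-10.8],
  [4,6.6,36,-9,-10.8],
  [4,7,39,-9,-10.8],
  [4,7.3,40.8,-9,-10.8],
  [4,7.3,41.4,-9,-10.8],
  [4,7.3,41.4,-9,-10.8],
  [4,7.3,41.4,-9,-10.8],
  [4,7.3,41.4,-9,-10.8],
])

```text
time: 14.7
tool_pos: [0.4987, -0.2168, 0.0492]
tcp_rot: [-3.132, -0.242, 0.001]
wrist_force: [-0.6, -0.1, -1.4]
width: 0.534
grip_force: 31.1
```

```bash
python3 - <<'E'
from h import *
go([.499,-.218,-.0375],8.8)
p,Rm,s=pose(); im,d=bot.read_camera('wrist'); cv2.imwrite('pics/w5.png',im[...,::-1])
hsv=cv2.cvtColor(im,cv2.COLOR_RGB2HSV);H,S,V=[hsv[...,i].astype(int) for i in range(3)]
k,l,st,c=cv2.connectedComponentsWithStats(((H>125)&(H<165)&(S>70)).astype(np.uint8))
for i in range(1,k):
    if st[i,4]>60:
        v,u=np.nonzero(l==i)
        z=.11 if st[i,4]>900 else .02
        P=wristray(np.c_[u,v],z)
        Q=(P-p)@Rm*1000; r=cv2.minAreaRect(Q[:,:2].astype(np.float32))
        G=(P[:,:2]*1000-[588,-204])@R.from_euler('z',8.8,degrees=True).as_matrix()[:2,:2]
        print(z,c[i].round(0),st[i],'tool',cv2.boxPoints(r).round(1).tolist(),round(r[2],1),'rack',np.percentile(G,[2,98],axis=0).round(1).tolist())
E
```

```text
p [ 0.4987 -0.2168  0.0492] yaw 8.86 move cm [0.01 0.13 8.67] twist 0.06 q6 0.96
0.11 [177.  84.] [ 146   55   61   50 2005] tool [[74.80000305175781, -21.200000762939453], [74.9000015258789, -47.29999923706055], [94.5, -47.29999923706055], [94.4000015258789, -21.100000381469727]] 0.2 rack [[-15.0, 22.3], [3.4, 47.9]]
0.11 [260.  61.] [228  54  64  15 915] tool [[88.19999694824219, -12.199999809265137], [94.19999694824219, -12.199999809265137], [94.19999694824219, 13.100000381469727], [88.19999694824219, 13.100000381469727]] 89.9 rack [[-1.9, -11.6], [4.0, 12.9]]
0.11 [346.  84.] [ 317   56   60   47 1885] tool [[75.80000305175781, 23.799999237060547], [94.19999694824219, 23.700000762939453], [94.30000305175781, 49.599998474121094], [75.9000015258789, 49.70000076293945]] 89.7 rack [[-13.9, -48.2], [3.4, -22.7]]
0.11 [260. 192.] [  206   107   111   187 11556] tool [[-16.200000762939453, 26.5], [-15.199999809265137, -25.600000381469727], [72.5, -23.799999237060547], [71.5, 28.299999237060547]] 1.2 rack [[-104.1, -21.5], [-19.2, 22.1]]
```

View pics/w5.png

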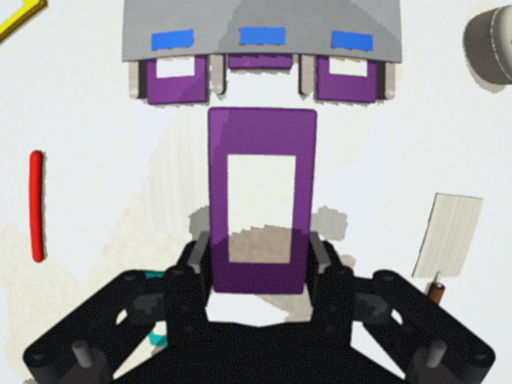

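Call:
step_arm([
  [4,0,0.1,3,-0.6],
  [4,0,0.1,6,-0.6],
  [4,0,0.1,8,-0.6],
  [4,0,0.1,8.8,-0.6],
  [4,0,0.1,8.8,-0.6],
  [4,0,0.1,8.8,-0.6],
])

```text
time: 15.35
tool_pos: [0.4999, -0.2189, -0.0379]
tcp_rot: [3.13, 0.258, 0.002]
wrist_force: [-0.0, -0.6, -0.9]
width: 0.528
grip_force: 31.1
```

Call:
step_arm([
  [4,0.5,0,0,0],
  [4,1.1,0,0,0],
  [4,1.7,0,0,0],
  [4,2.3,0,0,0],
  [4,2.9,0,0,0],
  [4,3.4,0,0,0],
  [4,3.4,0,0,0],
])

```text
time: 16.05
tool_pos: [0.5342, -0.2139, -0.0381]
tcp_rot: [3.131, 0.257, 0.002]
wrist_force: [-1.9, -0.3, 3.7]
width: 0.534
grip_force: 33.9
```

Call:
step_arm([
  [4,0.5,0,0,0],
  [4,1.0,0,0,0],
  [4,1.5,0,0,0],
  [4,2,0,0,0],
  [4,2,0,0,0],
])

```text
time: 16.55
tool_pos: [0.5531, -0.2107, -0.0381]
tcp_rot: [3.131, 0.257, 0.001]
wrist_force: [-3.4, -0.4, 5.5]
width: 0.527
grip_force: 34.9
```

```bash
python3 -c "
from h import *
im=lids(); s=bot.read_state(); print(s['wrist_force'],s['torque']);go([.56,-.21,-.04],8.8)"
```

```text
[260. 234.] n 6962 rack x [-52.5  17.6] y [-24.1  20.9]
[132. 191.] n 3945 rack x [-12.   16.9] y [38.  82.3]
[385. 191.] n 3837 rack x [-10.1  16.9] y [-84.  -39.8]
[-3.75316667 -1.41277562  6.48316952] [-0.00375394  0.46718096 -0.00685826]
p [ 0.5532 -0.2107 -0.0381] yaw 9.38 move cm [0.69 0.04 0.2 ] twist 0.58 q6 1.0
```

Call:
step_arm([
  [5.5,0,0,0,0],
  [7,0,0,0,0],
  [7,0,0,0,0],
  [7,0,0,0,0],
  [7,0,0,-2,0],
  [7,0,0,-5,0],
  [4,-2,-0.1,-5,0.6],
  [0,-4.5,-0.1,-5,0.6],
  [0,-4.5,-0.1,-5,0.6],
  [0,-4.5,-0.1,-5,0.6],
  [0,-4.5,-0.1,-5,0.6],
  [0,-4.5,-0.1,-5,0.6],
  [0,-4.5,-0.1,-5,0.6],
])

```text
time: 17.9
tool_pos: [0.5085, -0.2169, 0.0114]
tcp_rot: [3.132, 0.241, 0.0]
wrist_force: [-0.2, -0.2, -0.1]
width: 0.004
grip_force: 0.0
```

```bash
python3 -c "
from h import *
im=lids(); go([.508,-.2165,-.031],8.8)"
```

```text
[260. 129.] n 4781 rack x [-50.9  19.6] y [-23.   20.1]
[159.  97.] n 2775 rack x [-13.   18.7] y [38.5 82.8]
[360.  95.] n 2699 rack x [-11.3  18.8] y [-84.1 -40.1]
p [ 0.5084 -0.2168  0.0113] yaw 8.79 move cm [-0.03 -0.04  4.23] twist -0.01 q6 0.97
```

Call:
step_arm([
  [0,0,0,2.5,0],
  [0,0,0,4.2,0],
  [0,0,0,4.2,0],
  [0,0,0,4.2,0],
  [0,0.5,0,4.2,0],
  [0,1,0,4.2,0],
  [0,1.5,0,4.2,0],
  [0,2,0,4.2,0],
  [0,2.5,0,4.2,0],
  [0,3,0,4.2,0],
  [0,3.5,0,4.2,0],
  [0,4,0,4.2,0],
  [0,4.5,0,4.2,0],
  [0,5,0,4.2,0],
  [0,5.5,0,4.2,0],
  [0,5.5,0,4.2,0],
])

```text
time: 19.55
tool_pos: [0.5633, -0.2085, -0.0305]
tcp_rot: [3.132, 0.24, 0.002]
wrist_force: [-0.3, -0.1, 0.1]
width: 0.001
grip_force: 0.0
```

Call:
step_arm([
  [0,0.2,0,0,0],
  [0,0.4,0,0,0],
  [0,0.4,0,0,0],
])

```text
time: 19.85
tool_pos: [0.5664, -0.2079, -0.0306]
tcp_rot: [3.132, 0.24, 0.001]
wrist_force: [0.2, -0.0, -0.7]
width: -0.002
grip_force: 0.0
```

Call:
step_arm([
  [0,0.2,0,0,0],
  [0,0.4,0,0,0],
  [0,0.4,0,0,0],
])

```text
time: 20.15
tool_pos: [0.5705, -0.2073, -0.0306]
tcp_rot: [3.132, 0.24, 0.001]
wrist_force: [0.8, 0.2, 0.5]
width: -0.001
grip_force: 0.0
```

Call:
step_arm([
  [0,0.1,0,0,0],
  [0,0.3,0,0,0],
  [0,0.3,0,0,0],
])

```text
time: 20.45
tool_pos: [0.5731, -0.2068, -0.0306]
tcp_rot: [-3.132, -0.24, 0.0]
wrist_force: [-1.6, 0.2, 1.9]
width: 0.0
grip_force: 0.7
```

Call:
step_arm([
  [0,0.1,0,0,0],
  [0,0.2,0,0,0],
  [0,0.2,0,0,0],
])

```text
time: 20.75
tool_pos: [0.5739, -0.2065, -0.0307]
tcp_rot: [-3.132, -0.24, 0.003]
wrist_force: [-5.5, -0.8, 3.7]
width: 0.001
grip_force: 2.6
```

Call:
step_arm([
  [0,0.1,0,0,0],
  [0,0.2,0,0,0],
  [0,0.2,0,0,0],
])

```text
time: 21.05
tool_pos: [0.5747, -0.2063, -0.0308]
tcp_rot: [-3.132, -0.241, 0.007]
wrist_force: [-8.4, -1.1, 6.5]
width: 0.0
grip_force: 4.1
```

```bash
python3 -c "
from h import *
im=lids(); print(bot.read_state()['wrist_force'])"
```

```text
[144. 230.] n 3040 rack x [-11.9  15.2] y [38.2 82.3]
[259. 216.] n 3031 rack x [-0.  15.8] y [-21.6  20.6]
[376. 228.] n 2974 rack x [-9.9 15.3] y [-83.9 -40. ]
[-7.7204787  -0.40099161  6.30455508]
```

Call:
step_arm([
  [0,0.1,0,0,0],
  [0,0.2,0,0,0],
  [0,0.2,0,0,0],
])

```text
time: 21.4
tool_pos: [0.5755, -0.206, -0.0308]
tcp_rot: [-3.131, -0.241, 0.01]
wrist_force: [-11.1, -2.1, 7.9]
width: 0.002
grip_force: 5.6
```

```bash
python3 -c "
from h import *
im=lids(); print(bot.read_state()['wrist_force'])"
```

```text
[144. 232.] n 2981 rack x [-11.7  15.2] y [38.2 82.2]
[259. 217.] n 2829 rack x [ 1.  15.9] y [-21.6  20.7]
[376. 230.] n 2930 rack x [-9.8 15.3] y [-83.9 -40. ]
[-12.04480819  -1.95582359   7.97792269]
```

Call:
step_arm([
  [0,-0.4,0,0,0],
  [0,-1.5,0,0,0],
  [0,-4,0,0,0],
  [0,-5,0,-3,0],
  [0,-5,0,-8,0],
  [0,-5,0,-13,0],
  [0,-5,0,-17,0],
  [0,-5,0,-17,0],
  [0,-5,0,-17,0],
])

```text
time: 22.35
tool_pos: [0.531, -0.2141, 0.1413]
tcp_rot: [3.13, 0.24, 0.007]
wrist_force: [-0.3, 0.0, -0.8]
width: 0.003
grip_force: 0.0
```

```bash
python3 -c "
from h import *
im=lids()
for n in('scene','side'):
    im,d,W=cloud(n); f=np.load(n+'.npz'); h=cv2.cvtColor(im,cv2.COLOR_RGB2HSV).astype(int); m=(h[...,0]>125)&(h[...,0]<165)&(h[...,1]>70)
    k,l,st,c=cv2.connectedComponentsWithStats(m.astype(np.uint8)); print(n,[(c[i].round().tolist(),int(st[i,4]),np.nanmedian(W[l==i],0).round(3).tolist()) for i in range(1,k) if st[i,4]>15])
"
```

```text
[475.  81.] n 2284 rack x [30.8 97.1] y [-301.5 -224.7]
[258. 115.] n 786 rack x [-4.8 15.6] y [-19.6  21.6]
[198. 123.] n 949 rack x [-14.4  15.4] y [40.  84.2]
[318. 122.] n 894 rack x [-12.5  15.2] y [-82.5 -38.9]
scene [([292.0, 166.0], 35, [0.554, 0.196, 0.036]), ([310.0, 178.0], 22, [0.623, 0.197, 0.037]), ([415.0, 211.0], 507, [0.918, 0.232, 0.09]), ([217.0, 247.0], 83, [0.578, -0.144, 0.02]), ([376.0, 259.0], 711, [0.918, 0.033, 0.1]), ([206.0, 266.0], 93, [0.595, -0.204, 0.02]), ([189.0, 284.0], 100, [0.597, -0.268, 0.02]), ([165.0, 336.0], 592, [0.681, -0.413, 0.085]), ([298.0, 357.0], 663, [0.917, -0.264, 0.075]), ([269.0, 378.0], 362, [0.902, -0.345, 0.1])]
side [([356.0, 129.0], 244, [0.91, 0.23, 0.087]), ([383.0, 157.0], 369, [0.911, 0.03, 0.097]), ([451.0, 238.0], 1156, [0.91, -0.349, 0.095]), ([285.0, 230.0], 94, [0.575, -0.14, 0.018]), ([299.0, 244.0], 92, [0.594, -0.2, 0.018]), ([308.0, 262.0], 119, [0.596, -0.265, 0.018]), ([369.0, 281.0], 568, [0.674, -0.417, 0.083])]
```

```bash
python3 -c "
from workcell import bot
print(bot.finish_job())"
```

```text
the job is handed in; nothing more can be done
None
```

I handed the job in at about 22 s: the tin from the bottom of the chute is pushed home in the middle lane. That lane's tin slid about 20 mm with no resistance, so I took it as the lane with room and did not press the two outer lanes. The last push peaked at about 12 N sideways. The new tin sprang back slightly when released, ending roughly 2 mm short of the mouth. The other two tins are still in the chute, and the outer-lane tins did not move.

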